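# Switch the fume extraction to the other welding place

## Task

Two fume-extraction branches stand on this welding bench, each with a sliding blast gate: one gate stands open (its blade is drawn out towards you), the other is shut or nearly so. Switch the extraction over to the other branch with the fan running: first draw the shut gate's blade out all the way to its stop, and only then push the gate that was open fully shut, so that the fan is never starved. Move each blade with the fingertips against its upturned lip, without pinching it, and leave the tools and the can on the bench as they are.

Things in the scene. Friction and masses are not known exactly. Their poses are not given: they have to be found in the camera images.
- branch_a: Branch whose gate stands OPEN at the start (left or right). Fixed 80 mm upright duct: bench flange, blast gate, bend, bell mouth. Origin: on the bench on the duct axis; x along the bell mouth, away from the robot (yaw within 0.35 rad), z up. In mm: flange radius 66; flat gate body x -62 to 58, y -60 to 60, z 46 to 70; bend and bell mouth x -40 to 135, y -68 to 68, z up to 218.
- branch_b: Branch whose gate is SHUT or nearly shut at the start; same shape, frame and sizes as branch_a. In both, a horizontal blade (a steel sheet 3 mm thick, 92 mm wide, upper face 59.5 mm above the bench) slides out of the -x side of the gate body, towards the robot, and ends in an upturned lip.
- gate_a (a joint): How far branch_a's blade is drawn out, m: 0 = shut, 0.085 = fully open, a stop at each end. It slides along the branch's -x axis as it opens, stays where it is left and needs about 4 N to move. Starts at 0.065 to 0.085.
- gate_b (a joint): How far branch_b's blade is drawn out; meaning, range and friction as gate_a. Starts at 0 to 0.02.
- gate_a_lip (a point): Middle of the top edge of the lip on branch_a's blade, 106 mm above the bench; axes as branch_a's. The lip is an upright steel strip, 6 mm thick along x, 92 mm wide along y, standing from 57 to 106 mm above the bench. Its middle plane is 120 mm from the duct axis with the gate shut (55 mm free between lip and gate body) and 205 mm when fully open.
- gate_b_lip (a point): The same point on the lip of branch_b's blade. Pushing on the lip's outer face (towards the duct) shuts a gate; pushing on its inner face (towards the robot) opens it.
- spray_can: Loose spray can, radius 26, height 160 mm, upright between the two branches; origin at the centre of its underside. To be left alone.
- wire_brush: Loose wire brush, 265 x 30 x 26 mm, lying flat on the bench between the two blades, bristles down; origin under its middle, handle to -x. To be left alone.
- chipping_hammer: Loose chipping hammer with a coiled-wire handle, 240 mm long, head 155 mm across, 23 mm high, lying to one side; origin at the bench under the handle axis, head to +x. To be left alone.
- angle_magnet: Loose triangular welding magnet, 100 x 100 x 16 mm, lying to the other side; origin under its middle. To be left alone.

How it is judged:
On the way, in this order (a step that is already met when the one before it is completed fails the run):
1. the gate that was shut is fully open, while the other is still open (value of joint gate_b above 0.08 m and value of joint gate_a above 0.05 m), for 0.2 s.
2. the gate that was open is fully shut (value of joint gate_a below 0.005 m and value of joint gate_b above 0.08 m), for 0.2 s.
At the end, for the whole second after the job is handed in: the gate that was shut is within 5 mm of fully open, the gate that was open is within 5 mm of fully shut, and both blades are at rest (all of step 2 and velocity of joint gate_a between -0.005 and 0.005 m/s and velocity of joint gate_b between -0.005 and 0.005 m/s); the robot touches nothing.
It fails at once if the fan was starved: the first gate was pushed in to less than 50 mm before the other was fully open (value of joint gate_a below 0.05 m and value of joint gate_b below 0.08 m).
It fails at once if the lip of gate_a was pinched from both sides (contact force between the fingers and gate_a_c1 above 3 N and contact force between the fingers and gate_a_c2 above 3 N).
It fails at once if the lip of gate_b was pinched from both sides (contact force between the fingers and gate_b_c1 above 3 N and contact force between the fingers and gate_b_c2 above 3 N).
It fails at once if a tool or the can on the bench was disturbed (moved more than 20 mm, or the can tipped) (distance of any of spray_can, wire_brush, chipping_hammer, angle_magnet from where it was at the start of the episode above 0.02 m or angle between spray_can's own z axis and vertical above 0.3 rad).
It fails at once if a lip was pushed with the arm or the gripper's body instead of the fingers (contact force between the arm and gate_a_c1 above 5 N or contact force between the arm and gate_a_c2 above 5 N or contact force between the arm and gate_b_c1 above 5 N or contact force between the arm and gate_b_c2 above 5 N).
It also fails if it takes over 48 s, if anything falls off the work surface, if the arm or the gripper's body presses on something with over 40 N, if the wrist force passes 120 N, or if a joint passes its speed limit or range.

## Robot

A 6-joint arm with a two-finger parallel gripper is mounted at the origin on the work surface. World frame = base frame: x ahead of the robot, y to its left, z up, the work surface at z = 0. Lengths are in m, angles in rad, forces in N, time in s.
With the tool pointing down it reaches from about 0.25 to 0.725 m from the base axis. Payload 4 kg.
Tool frame: the origin (TCP) lies at the very end of the fingers, on their centre line; the grasp point (between the pads) lies 19 mm behind it; x points along the fingers, z is the direction in which the jaws open and shut, and the axes are right-handed (so a half turn about x gives the same grasp; the last joint's range is limited). The gripper opens to 85 mm and grips with 20 to 120 N. Pads are 22 mm wide; open, the fingers measure 114 mm over their backs; the gripper's body (76 mm by 85 mm) begins 54 mm behind the grasp point. The pads swing forward as they close: fully open they stand 13 mm farther back than shut.
Start: joints at [-1.248, 0.241, 0.005, 1.335, 0, 1.571], TCP at [0.159, -0.474, 0.231] pointing down, gripper open.
Joint ranges: [-2.72, 2.72], [-1.05, 1.87], [-1.09, 1.28], [-1.99, 2.15], [-1.42, 1.44], [-3.14, 3.14]. Speed limits (rad/s): [2.79, 2.79, 3.14, 3.14, 3.14, 3.14].

## Interface

Orientations are given as a unit quaternion [x, y, z, w].
In Python, from workcell import bot gives the robot as it stands.
- The arm moves only by the tool apply_moves, never from a script. Its argument "targets" is one flat list of numbers, 7 for each row, row after row: the shift along the tool's x, y, z in units of 25 cm (1.0 is 25 cm), then the turn, a rotation vector about the tool's x, y, z in units of 0.5 rad (1.0 is 0.5 rad), then the opening, from 0 (shut) to 1 (fully open). In form: [tx, ty, tz, wx, wy, wz, claw, tx, ty, tz, wx, wy, wz, claw, ...]. A call has 1 to 12 rows; each row is the pose to reach, as a shift and turn from the pose commanded when the call began, along the tool's axes at that moment; what a row does not reach only later rows make up. A row lasts 1/12 s, in which the tool goes at most 41.7 mm and 7.16 degrees, less where a joint would pass 70% of its speed; a pose out of reach is approached as far as the arm can. A call with a number of a shift or a turn outside -1 to 1 is refused whole. A call with a gripper value outside its range is refused whole. The fingers move at their own pace and stop on an object; the grip force is fixed at half the most. Time passes only in rows, so rows that repeat a pose let the fingers close. It gives the time, the measured TCP pose, the force and the opening at its end, in the units of the state.
- bot.get_obs(): the state, without advancing time (a new reading comes with each control period).
- bot.camera(name): name is "side" or "top"; returns (picture, depth): 384x512x3 uint8, red, green, blue; 384x512 float32, m along the optical axis (not along the pixel's ray), 0 where there is no reading.
- bot.camera_params(name): a dict with "fx", "fy", "cx", "cy" (pixels), "T" (4x4, takes a point from camera to world coordinates). Camera axes: x right, y up, looking along -z (the intrinsics and any distortion apply to the point x, -y, -z); pixel columns grow to the right and rows downward; lengths in m; the calibration is good to about 2 mm. A picture is of the moment at which its call begins. camera_params takes no time and is no camera call.
- bot.job_done(): hands the job in, once; it reports no verdict.
The state is a dict: "clock": time; "joint_pos": joint angles; "joint_vel": joint speeds; "tau": joint torques, N m; "eef_pos": TCP position; "tool_rot": TCP orientation; "ft_force": force on the tool from outside, world axes, zero at the start; "ft_torque": the same for the moment, N m; "grip_width": finger opening in m.
Only numpy, scipy, OpenCV 4.12 (cv2) and the standard library are available. Lean on these libraries where they do the work, as an engineer would, in place of code of your own. Each camera call takes 0.05 s, during which the arm holds its last target.

## Working session

There is one attempt and no reset: what is moved stays moved. The work goes in short steps, Python scripts to look and compute and a tool call to move; the robot and the scene stay as the last step left them, time stands still between calls to the robot, and variables do not carry over. Pictures are saved under pics/ and viewed, and the job is handed in when it is done.

Besides the shell and the picture viewer there is one more tool, called by a JSON object that holds its "api" and its "payload". apply_moves: Moves the arm, as the interface text tells. Its arguments: {"type":"object","properties":{"targets":{"type":"array"}},"required":["targets"]}

```bash
mkdir -p pics; python3 - <<'E'
from workcell import bot
import cv2, numpy as np
for n in ["top","side"]:
    im,d=bot.camera(n); p=bot.camera_params(n)
    cv2.imwrite(f"pics/{n}0.png",im[:,:,::-1]); np.savez(f"{n}0.npz",im=im,d=d,**{k:np.array(v) for k,v in p.items()})
    print(n,{k:np.round(v,3).tolist() for k,v in p.items()})
print(bot.get_obs())
E
```

```text
top {'fx': 472.273, 'fy': 472.273, 'cx': 261.389, 'cy': 196.626, 'T': [[-0.013, 0.997, -0.07, 0.505], [-1.0, -0.013, 0.003, -0.002], [0.002, 0.07, 0.998, 1.346], [0.0, 0.0, 0.0, 1.0]]}
side {'fx': 351.056, 'fy': 351.056, 'cx': 252.458, 'cy': 187.6, 'T': [[-0.992, 0.086, -0.097, 0.488], [-0.13, -0.664, 0.737, 0.729], [-0.001, 0.743, 0.669, 0.782], [0.0, 0.0, 0.0, 1.0]]}
{'clock': 0.1, 'joint_pos': array([-1.24802183e+00,  2.41365191e-01,  3.85656924e-03,  1.33521873e+00,
       -8.93467794e-06,  1.57080480e+00]), 'joint_vel': array([-0.00286278, -0.00219232,  0.00231444,  0.00178641, -0.00027846,
       -0.00195149]), 'tau': array([ 4.31468343e-04, -3.73138332e+01,  2.53010398e+01,  1.08469336e-02,
        5.44821694e-05, -3.87785590e-06]), 'eef_pos': array([ 0.15841461, -0.47363527,  0.23048732]), 'tool_rot': array([ 0.41355745,  0.57440034, -0.41276476,  0.57328853]), 'ft_force': array([ 0.14252074, -0.23214658, -0.02695718]), 'ft_torque': array([0.03726293, 0.00890976, 0.01764559]), 'grip_width': 0.08543162981620404}
```

View pics/top0.png

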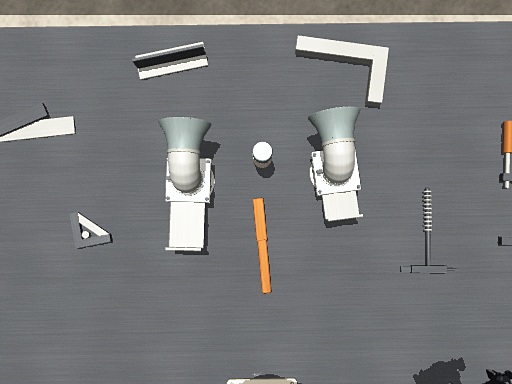

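View pics/side0.png

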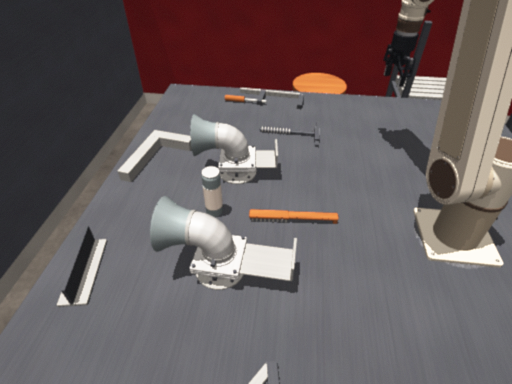

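Top view: the open gate (branch_a) is on the left (lip around pixel (184,249)). The nearly shut one (branch_b) is on the right, with its lip around (345,218). The brush runs from (258,200) to (267,292), between the two. Next I measure both from depth.

```bash
cat > h.py <<'E'
import numpy as np, cv2
def cloud(d,p):
    v,u=np.mgrid[:d.shape[0],:d.shape[1]]
    P=np.stack([(u-p['cx'])/p['fx']*d,-(v-p['cy'])/p['fy']*d,-d],-1)
    T=np.array(p['T']); W=P@T[:3,:3].T+T[:3,3]; W[d==0]=np.nan; return W
E
python3 - <<'E'
from h import *
z=np.load('top0.npz'); W=cloud(z['d'],z)
print("bench z",np.nanmedian(W[300:340,100:200,2]))
for n,(r0,r1,c0,c1) in dict(a=(150,262,150,225),b=(140,235,295,375)).items():
    S=W[r0:r1,c0:c1].reshape(-1,3)
    for nm,lo,hi in (("blade",.052,.0635),("body",.064,.078),("lip",.085,.12)):
        m=(S[:,2]>lo)&(S[:,2]<hi)
        q=S[m][:,:2].astype(np.float32)
        print(n,nm,m.sum(),q.mean(0),np.median(S[m][:,2]),cv2.minAreaRect(q),q.min(0),q.max(0))
z=np.load('top0.npz')
im=z['im']
a=cv2.resize(im[150:262,150:225],None,fx=5,fy=5,interpolation=2);b=cv2.resize(im[140:235,300:375],None,fx=5,fy=5,interpolation=2)
o=np.zeros((560,755,3),np.uint8);o[:a.shape[0],:375]=a;o[:b.shape[0],380:755]=b
cv2.imwrite('pics/crop.png',o[:,:,::-1])
# bench-object extents
for n,(r0,r1,c0,c1) in dict(brush=(190,300,245,280),ham=(180,280,395,460),can=(135,180,248,280),mag=(205,255,65,115)).items():
    S=W[r0:r1,c0:c1].reshape(-1,3); m=S[:,2]>.010; q=S[m][:,:2].astype(np.float32); print(n,m.sum(),S[m].min(0),S[m].max(0))
E
```

```text
bench z 0.00027322940352048075
a blade 1449 [0.5261383 0.1968254] 0.059591044967543194 ((0.5822529792785645, 0.19508570432662964), (0.1182120069861412, 0.23941779136657715), 87.2799072265625) [0.46087912 0.13174789] [0.6990877  0.25403523]
a body 935 [0.61478084 0.18468021] 0.07022454451375726 ((0.5816153883934021, 0.19607019424438477), (0.12041638046503067, 0.24739764630794525), 87.69355010986328) [0.45616308 0.13266785] [0.7030846  0.25579476]
a lip 228 [0.5581644  0.19281997] 0.10487567597686698 ((0.5604918599128723, 0.19899588823318481), (0.2125086486339569, 0.09610310196876526), 0.935063362121582) [0.45492277 0.1523257 ] [0.66743094 0.24854977]
b blade 795 [ 0.5761783  -0.21853718] 0.05926592187116109 ((0.6300663352012634, -0.2110278457403183), (0.18538492918014526, 0.12144169211387634), 4.5304155349731445) [ 0.5350838  -0.27067775] [ 0.7233735 -0.1436576]
b body 892 [ 0.64131147 -0.20223078] 0.07027214330114806 ((0.6298891305923462, -0.2138419896364212), (0.19106383621692657, 0.12096500396728516), 6.863436222076416) [ 0.52957016 -0.27403632] [ 0.72040427 -0.14490493]
b lip 226 [ 0.60424316 -0.20198381] 0.10426167606618453 ((0.608178973197937, -0.210410475730896), (0.15899695456027985, 0.09076551347970963), 11.092693328857422) [ 0.52864045 -0.26936495] [ 0.68162626 -0.15329018]
brush 944 [ 0.33269315 -0.02690216  0.01355444] [0.59463753 0.01796781 0.03445549]
ham 747 [ 0.38120663 -0.54837599  0.01004155] [ 0.62046787 -0.39341852  0.02807262]
can 436 [ 0.67903967 -0.03507352  0.01014534] [0.72786132 0.0163492  0.16633176]
mag 794 [0.46397873 0.41936214 0.01015466] [0.5620619  0.53371822 0.02576319]
```

View pics/crop.png

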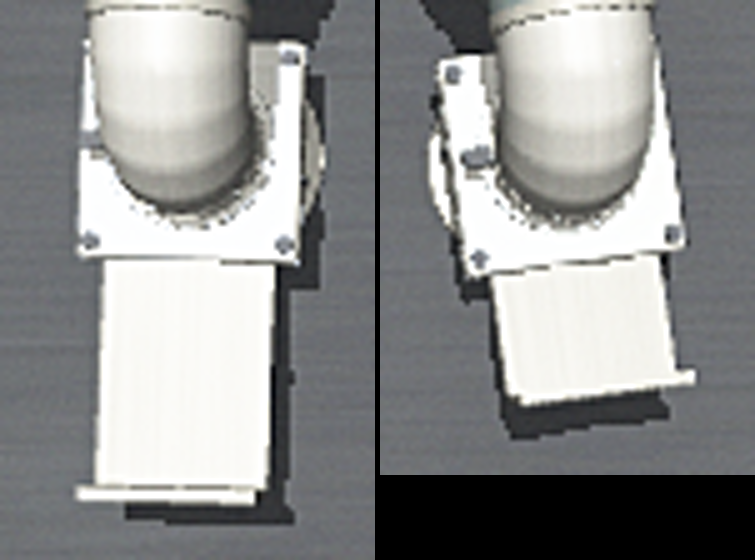

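```bash
python3 - <<'E'
from h import *
z=np.load('top0.npz'); W=cloud(z['d'],z)
for n,(r0,r1,c0,c1,xm) in dict(a=(150,262,150,225,.48),b=(140,235,295,375,.575)).items():
    S=W[r0:r1,c0:c1].reshape(-1,3); S=S[~np.isnan(S[:,0])]
    L=S[(S[:,2]>.09)&(S[:,2]<.115)&(S[:,0]<xm)]
    c=np.polyfit(L[:,1],L[:,0],1); print(n,'lip',len(L),'slope',c,'mean',L.mean(0),'y',L[:,1].min(),L[:,1].max(), 'resid',np.std(L[:,0]-np.polyval(c,L[:,1])))
    B=S[(S[:,2]>.0675)&(S[:,2]<.073)&(S[:,0]>xm)]
    print(' body rect',len(B),cv2.minAreaRect(B[:,:2].astype(np.float32)))
    K=S[(S[:,2]>.057)&(S[:,2]<.0625)&(S[:,0]>xm-.03)]
    # body front edge: per y column min x
    for lab,Q in (('bodyfront',B),):
        ys=np.arange(Q[:,1].min()+.01,Q[:,1].max()-.01,.006); e=[(y,Q[abs(Q[:,1]-y)<.003,0].min()) for y in ys]
        e=np.array(e); cc=np.polyfit(e[:,0],e[:,1],1); print(' front',cc,np.std(e[:,1]-np.polyval(cc,e[:,0])), 'at lip y',np.polyval(cc,L[:,1].mean()))
    # blade centerline
    K=S[(S[:,2]>.0565)&(S[:,2]<.0625)&(S[:,0]>L[:,0].mean()+.012)&(S[:,0]<L[:,0].mean()+(.1 if n=='a' else .05))]
    xs=np.arange(K[:,0].min()+.008,K[:,0].max()-.01,.005); e=np.array([(x,K[abs(K[:,0]-x)<.003,1].min(),K[abs(K[:,0]-x)<.003,1].max()) for x in xs])
    print(' blade edges',np.polyfit(e[:,0],e[:,1],1),np.polyfit(e[:,0],e[:,2],1), np.round(e[::3],4).tolist())
E
```

```text
a lip 89 slope [0.03907528 0.45198086] mean [0.45991858 0.20313894 0.10572848] y 0.1547107081281114 0.24538996707595295 resid 0.0018010483229753244
 body rect 529 ((0.6131932735443115, 0.19293132424354553), (0.12022959440946579, 0.17926393449306488), 89.88658905029297)
 front [0.02690118 0.57733543] 0.014755848792543706 at lip y 0.5828001031297039
 blade edges [-0.00683924  0.15739564] [0.00530343 0.24084036] [[0.48, 0.1542, 0.2438], [0.495, 0.1541, 0.2434], [0.51, 0.1541, 0.2414], [0.525, 0.1537, 0.2441], [0.54, 0.1538, 0.2437]]
b lip 83 slope [-0.11738527  0.50983179] mean [ 0.53612613 -0.22400034  0.10602518] y -0.2693649663846896 -0.17915201870881156 resid 0.0017665953063807937
 body rect 532 ((0.6644760370254517, -0.20924097299575806), (0.11968200653791428, 0.11959678679704666), 6.780548095703125)
 front [-0.08718662  0.58790472] 0.002099737078057912 at lip y 0.6074345495856042
 blade edges [ 0.10999661 -0.32878085] [ 0.13025699 -0.24999544] [[0.5562, -0.2683, -0.1784], [0.5712, -0.2664, -0.1761]]
```

```bash
cat >> h.py <<'E'
from scipy.spatial.transform import Rotation as R
def goal(pos,yaw,flip=0):
    "tool x down, tool z along branch y (flip: other sign)"
    x=np.array([0,0,-1.]); z=np.array([-np.sin(yaw),np.cos(yaw),0])*(-1 if flip else 1); y=np.cross(z,x)
    return np.array(pos),R.from_matrix(np.stack([x,y,z],1))
def delta(bot,pos,yaw,flip=0):
    o=bot.get_obs(); R0=R.from_quat(o['tool_rot']); p,Rt=goal(pos,yaw,flip)
    t=R0.inv().apply(p-o['eef_pos'])/.25; w=(R0.inv()*Rt).as_rotvec()/.5
    print('t',o['clock'],'eef',o['eef_pos'].round(4),'F',o['ft_force'].round(1),'q',o['joint_pos'].round(2)); print('units shift',t.round(3),'turn',w.round(3))
E
python3 - <<'E'
from h import *; from workcell import bot
print(R.from_quat(bot.get_obs()['tool_rot']).as_matrix().round(3))
for f in (0,1): delta(bot,[.553,-.222,.20],.117,f)
E
```

```text
[[-0.001  0.948  0.317]
 [ 0.002  0.317 -0.948]
 [-1.    -0.    -0.002]]
t 0.1 eef [ 0.1584 -0.4736  0.2305] F [ 0.1 -0.2 -0. ] q [-1.25  0.24  0.    1.34 -0.    1.57]
units shift [ 0.123  1.816 -0.454] turn [-5.872e+00 -1.000e-03 -6.000e-03]
t 0.1 eef [ 0.1584 -0.4736  0.2305] F [ 0.1 -0.2 -0. ] q [-1.25  0.24  0.    1.34 -0.    1.57]
units shift [ 0.123  1.816 -0.454] turn [ 0.412 -0.004  0.   ]
```

{"api": "apply_moves", "payload": {"targets": [0, 0.9, -0.23, 0.41, 0, 0, 0, 0, 0.9, -0.23, 0.41, 0, 0, 0, 0, 0.9, -0.23, 0.41, 0, 0, 0, 0, 0.9, -0.23, 0.41, 0, 0, 0, 0, 0.9, -0.23, 0.41, 0, 0, 0, 0, 0.9, -0.23, 0.41, 0, 0, 0, 0, 0.9, -0.23, 0.41, 0, 0, 0, 0, 0.9, -0.23, 0.41, 0, 0, 0]}}

```text
clock: 0.77
eef_pos: [0.3547, -0.3471, 0.2307]
tool_rot: [0.469, 0.53, -0.469, 0.529]
ft_force: [-0.8, 0.3, 0.9]
grip_width: 0.0005
```

```bash
python3 - <<'E'
from h import *; from workcell import bot
delta(bot,[.555,-.222,.20],.117,1); print(bot.get_obs()['grip_width'])
E
```

```text
t 0.7667 eef [ 0.3547 -0.3471  0.2307] F [-0.8  0.3  0.9] q [-0.77  0.23 -0.    1.33 -0.    2.25]
units shift [ 0.122  0.856 -0.399] turn [ 0.009 -0.002  0.002]
0.0004819030998245997
```

{"api": "apply_moves", "payload": {"targets": [0.12, 0.89, -0.4, 0, 0, 0, 0, 0.12, 0.89, -0.4, 0, 0, 0, 0, 0.12, 0.89, -0.4, 0, 0, 0, 0, 0.12, 0.89, -0.4, 0, 0, 0, 0, 0.12, 0.89, -0.4, 0, 0, 0, 0, 0.12, 0.89, -0.4, 0, 0, 0, 0, 0.12, 0.89, -0.4, 0, 0, 0, 0, 0.12, 0.89, -0.4, 0, 0, 0, 0]}}

```text
clock: 1.43
eef_pos: [0.5629, -0.2226, 0.1996]
tool_rot: [0.469, 0.53, -0.47, 0.528]
ft_force: [-0.7, -0.1, -0.0]
grip_width: -0.0001
```

```bash
python3 - <<'E'
from h import *; from workcell import bot
delta(bot,[.565,-.221,.075],.117,1)
for n,(r0,r1,c0,c1) in dict(side=(60,250,120,360),top=(120,260,270,420)).items():
    im,d=bot.camera(n); cv2.imwrite(f"pics/{n}1.png",cv2.resize(im[r0:r1,c0:c1,::-1],None,fx=3,fy=3))
E
```

```text
t 1.4333 eef [ 0.5629 -0.2226  0.1996] F [-0.7 -0.1 -0. ] q [-0.38  0.47  0.25  1.36 -0.    2.65]
units shift [ 0.499  0.01  -0.005] turn [ 0.004 -0.002  0.006]
```

View pics/side1.png

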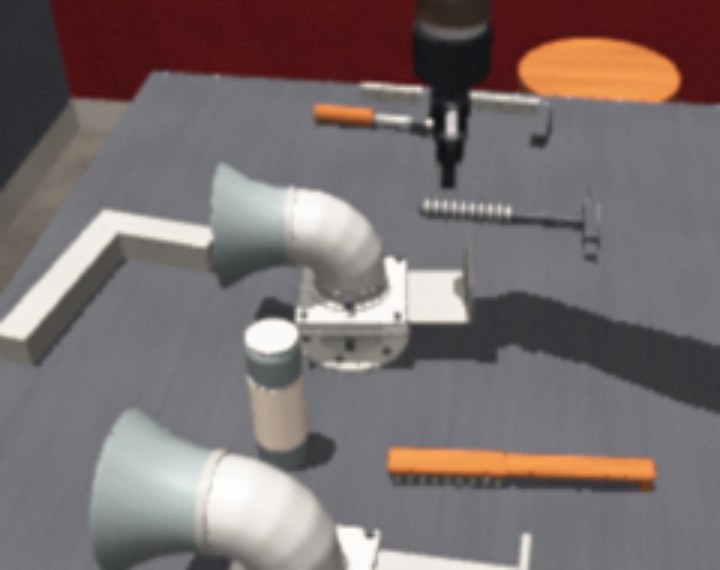

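View pics/top1.png

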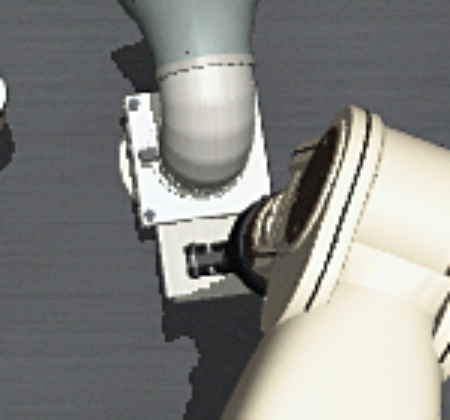

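The side crop shows the closed fingertips at (447,185), between the lip at (468,270) and the gate body edge at (405,300). The top crop agrees, with the fingertips over the blade at (190,258). I descend now.

{"api": "apply_moves", "payload": {"targets": [0.15, 0.01, 0, 0, 0, 0, 0, 0.3, 0.01, 0, 0, 0, 0, 0, 0.4, 0.01, 0, 0, 0, 0, 0, 0.49, 0.01, 0, 0, 0, 0, 0, 0.49, 0.01, 0, 0, 0, 0, 0, 0.49, 0.01, 0, 0, 0, 0, 0]}}

```text
clock: 2.03
eef_pos: [0.5632, -0.2237, 0.0785]
tool_rot: [0.47, 0.529, -0.471, 0.527]
ft_force: [0.4, 0.3, 0.6]
grip_width: 0.0
```

```bash
python3 - <<'E'
from h import *; from workcell import bot
delta(bot,[.565-.085,-.221-.01,.077],.117,1)
E
```

```text
t 2.0333 eef [ 0.5632 -0.2237  0.0785] F [0.4 0.3 0.6] q [-0.38  0.55  0.06  1.08 -0.    2.65]
units shift [ 0.007 -0.334 -0.009] turn [-0.004 -0.002  0.005]
```

{"api": "apply_moves", "payload": {"targets": [0, -0.04, 0, 0, 0, 0, 0, 0, -0.08, 0, 0, 0, 0, 0, 0, -0.12, 0, 0, 0, 0, 0, 0, -0.16, 0, 0, 0, 0, 0, 0, -0.2, 0, 0, 0, 0, 0, 0, -0.24, 0, 0, 0, 0, 0, 0, -0.27, 0, 0, 0, 0, 0, 0, -0.3, 0, 0, 0, 0, 0, 0, -0.3, 0, 0, 0, 0, 0]}}

```text
clock: 2.78
eef_pos: [0.4919, -0.233, 0.082]
tool_rot: [0.471, 0.526, -0.47, 0.53]
ft_force: [1.2, 0.9, 1.2]
grip_width: -0.0001
```

```bash
python3 - <<'E'
from h import *; from workcell import bot
delta(bot,[.477,-.231,.077],.117,1)
E
```

```text
t 2.7833 eef [ 0.4919 -0.233   0.082 ] F [1.2 0.9 1.2] q [-0.44  0.43 -0.13  1.   -0.    2.58]
units shift [ 0.02  -0.059 -0.015] turn [-0.002  0.006 -0.01 ]
```

{"api": "apply_moves", "payload": {"targets": [0.01, -0.02, 0, 0, 0, 0, 0, 0.01, -0.04, 0, 0, 0, 0, 0, 0.01, -0.05, 0, 0, 0, 0, 0, 0.01, -0.05, 0, 0, 0, 0, 0]}}

```text
clock: 3.12
eef_pos: [0.4795, -0.2338, 0.0777]
tool_rot: [0.47, 0.527, -0.47, 0.53]
ft_force: [4.4, 0.0, 2.3]
grip_width: 0.0001
```

```bash
python3 - <<'E'
from h import *; from workcell import bot
delta(bot,[.477,-.231,.077],.117,1)
for n,(r0,r1,c0,c1) in dict(side=(60,250,120,360),top=(120,260,270,420)).items():
    im,d=bot.camera(n); cv2.imwrite(f"pics/{n}2.png",cv2.resize(im[r0:r1,c0:c1,::-1],None,fx=3,fy=3))
E
```

```text
t 3.1167 eef [ 0.4795 -0.2338  0.0777] F [4.4 0.  2.3] q [-0.45  0.42 -0.16  0.98 -0.    2.57]
units shift [ 0.003 -0.009 -0.012] turn [ 0.     0.004 -0.006]
```

View pics/side2.png

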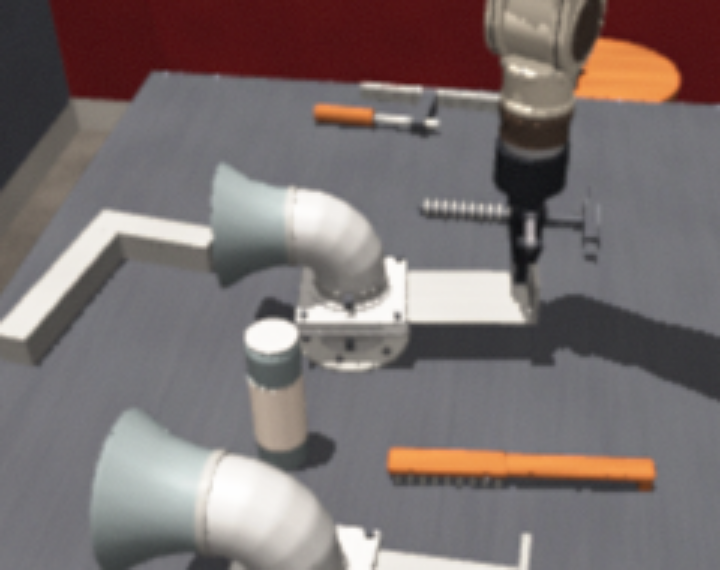

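View pics/top2.png

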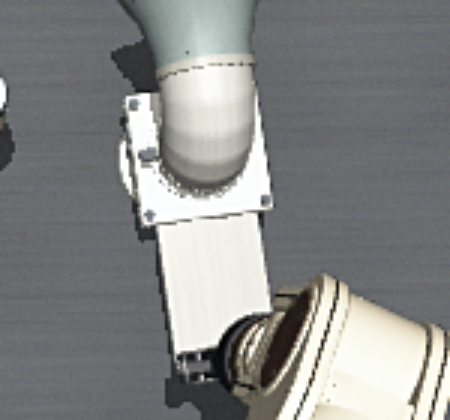

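The blade is out: the lip moved from (468,270) to about (533,290) in the side crop. I press on in small steps until the force shows the stop.

{"api": "apply_moves", "payload": {"targets": [0, -0.01, 0, 0, 0, 0, 0, 0, -0.02, 0, 0, 0, 0, 0, 0, -0.02, 0, 0, 0, 0, 0]}}

```text
clock: 3.47
eef_pos: [0.4774, -0.2335, 0.077]
tool_rot: [0.471, 0.527, -0.468, 0.531]
ft_force: [11.5, 0.2, -1.7]
grip_width: 0.0002
```

{"api": "apply_moves", "payload": {"targets": [0, -0.01, 0, 0, 0, 0, 0, 0, -0.02, 0, 0, 0, 0, 0, 0, -0.02, 0, 0, 0, 0, 0]}}

```text
clock: 3.72
eef_pos: [0.4775, -0.2334, 0.0772]
tool_rot: [0.473, 0.525, -0.464, 0.533]
ft_force: [24.3, 2.7, -10.5]
grip_width: 0.0
```

The TCP has stopped at x≈0.4775 while the force rose from 11 to 24 N, so the blade is on its stop. I back off and lift.

{"api": "apply_moves", "payload": {"targets": [0, 0, 0, 0, 0, 0, 0, 0, 0.05, 0, 0, 0, 0, 0, 0, 0.12, 0, 0, 0, 0, 0, 0, 0.12, 0, 0, 0, 0, 0, 0, 0.12, 0, 0, 0, 0, 0, -0.15, 0.12, 0, 0, 0, 0, 0, -0.3, 0.12, 0, 0, 0, 0, 0, -0.5, 0.12, 0, 0, 0, 0, 0, -0.5, 0.12, 0, 0, 0, 0, 0, -0.5, 0.12, 0, 0, 0, 0, 0]}}

```text
clock: 4.55
eef_pos: [0.4989, -0.2315, 0.205]
tool_rot: [0.47, 0.526, -0.47, 0.53]
ft_force: [0.3, -0.4, -0.8]
grip_width: 0.0002
```

```bash
python3 - <<'E'
from h import *; from workcell import bot
delta(bot,[.38,-.10,.22],-0.02,1)
delta(bot,[.415,.20,.22],-0.02,1)
E
```

```text
t 4.55 eef [ 0.4989 -0.2315  0.205 ] F [ 0.3 -0.4 -0.8] q [-0.43  0.35  0.08  1.3  -0.    2.59]
units shift [-0.064 -0.411 -0.578] turn [ 0.274  0.006 -0.009]
t 4.55 eef [ 0.4989 -0.2315  0.205 ] F [ 0.3 -0.4 -0.8] q [-0.43  0.35  0.08  1.3  -0.    2.59]
units shift [-0.067 -0.131 -1.753] turn [ 0.274  0.006 -0.009]
```

```bash
python3 - <<'E'
from h import *; from workcell import bot
for s in (1,-1): delta(bot,[.41,.20,.205],-0.02+s*np.pi/2,1)
z=bot.camera("top");p=bot.camera_params("top");W=cloud(z[1],p);cv2.imwrite("pics/top3.png",z[0][:,:,::-1])
S=W[200:262,290:375].reshape(-1,3);L=S[(S[:,2]>.09)&(S[:,2]<.115)];print(len(L),L.mean(0) if len(L) else 0)
E
```

```text
t 4.55 eef [ 0.4989 -0.2315  0.205 ] F [ 0.3 -0.4 -0.8] q [-0.43  0.35  0.08  1.3  -0.    2.59]
units shift [-0.007 -0.152 -1.756] turn [-2.867e+00  1.200e-02 -2.000e-03]
t 4.55 eef [ 0.4989 -0.2315  0.205 ] F [ 0.3 -0.4 -0.8] q [-0.43  0.35  0.08  1.3  -0.    2.59]
units shift [-0.007 -0.152 -1.756] turn [ 3.416e+00 -2.000e-03 -1.300e-02]
67 [ 0.46182783 -0.21837323  0.10511555]
```

View pics/top3.png

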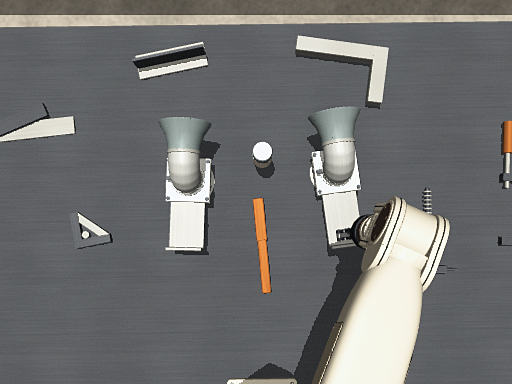

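Gate_b's lip is now at x≈0.462, where I expect it fully open (0.463). Gate_a's lip is unchanged at (184,249) and the other objects haven't moved. I now swing over to gate_a, turning the tool −82° to stay inside joint 6's range.

{"api": "apply_moves", "payload": {"targets": [0, -0.2, -0.9, -0.97, 0, 0, 0, 0, -0.2, -0.9, -0.97, 0, 0, 0, 0, -0.2, -0.9, -0.97, 0, 0, 0, 0, -0.2, -0.9, -0.97, 0, 0, 0, 0, -0.2, -0.9, -0.97, 0, 0, 0, 0, -0.2, -0.9, -0.97, 0, 0, 0, 0, -0.2, -0.9, -0.97, 0, 0, 0]}}

```text
clock: 5.18
eef_pos: [0.4177, -0.0098, 0.1989]
tool_rot: [0.327, 0.629, -0.328, 0.624]
ft_force: [0.1, 0.0, -0.5]
grip_width: 0.0002
```

```bash
python3 - <<'E'
from h import *; from workcell import bot
delta(bot,[.41,.20,.205],-0.02+np.pi/2,1)
E
```

```text
t 5.1833 eef [ 0.4177 -0.0098  0.1989] F [ 0.1  0.  -0.5] q [-0.02  0.1  -0.25  1.23  0.    2.51]
units shift [-0.023  0.454 -0.707] turn [-1.886 -0.014  0.005]
```

{"api": "apply_moves", "payload": {"targets": [0, 0.42, -0.72, -0.94, 0, 0, 0, 0, 0.42, -0.72, -0.94, 0, 0, 0, 0, 0.42, -0.72, -0.94, 0, 0, 0, 0, 0.42, -0.72, -0.94, 0, 0, 0, 0, 0.42, -0.72, -0.94, 0, 0, 0, 0, 0.42, -0.72, -0.94, 0, 0, 0, 0, 0.42, -0.72, -0.94, 0, 0, 0]}}

```text
clock: 5.77
eef_pos: [0.405, 0.1956, 0.1991]
tool_rot: [0.171, 0.687, -0.174, 0.684]
ft_force: [-0.5, -0.5, -0.7]
grip_width: -0.0
```

```bash
python3 - <<'E'
from h import *; from workcell import bot
delta(bot,[.405,.20,.15],-0.02+np.pi/2,1)
E
```

```text
t 5.7667 eef [0.405  0.1956 0.1991] F [-0.5 -0.5 -0.7] q [ 0.45  0.16 -0.18  1.23 -0.    2.51]
units shift [ 0.196  0.016 -0.008] turn [-0.947 -0.007  0.008]
```

{"api": "apply_moves", "payload": {"targets": [0.19, 0.02, -0.01, -0.94, 0, 0, 0, 0.19, 0.02, -0.01, -0.94, 0, 0, 0, 0.19, 0.02, -0.01, -0.94, 0, 0, 0, 0.19, 0.02, -0.01, -0.94, 0, 0, 0, 0.49, 0.02, -0.01, -0.94, 0, 0, 0, 0.49, 0.02, -0.01, -0.94, 0, 0, 0, 0.49, 0.02, -0.01, -0.94, 0, 0, 0]}}

```text
clock: 6.35
eef_pos: [0.4015, 0.1954, 0.0725]
tool_rot: [0.009, 0.712, -0.014, 0.702]
ft_force: [-1.8, -0.7, -0.5]
grip_width: -0.0004
```

```bash
python3 - <<'E'
from h import *; from workcell import bot
delta(bot,[.53,.20,.076],-0.02+np.pi/2,1)
z=np.load('top0.npz')
im,d=bot.camera("side"); cv2.imwrite("pics/side4.png",im[:,:,::-1])
im,d=bot.camera("top"); cv2.imwrite("pics/top4.png",im[:,:,::-1])
E
```

```text
t 6.35 eef [0.4015 0.1954 0.0725] F [-1.8 -0.7 -0.5] q [ 0.45  0.29 -0.38  0.92 -0.    2.06]
units shift [-0.021  0.034  0.513] turn [-0.023 -0.025  0.015]
```

View pics/side4.png

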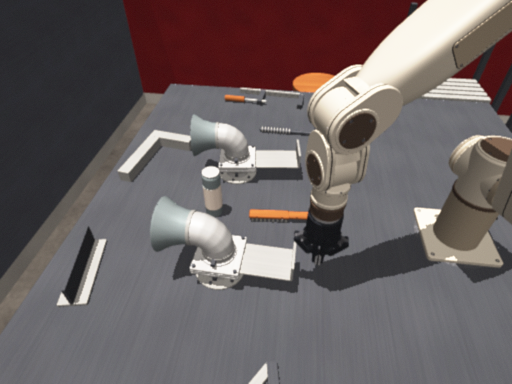

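View pics/top4.png

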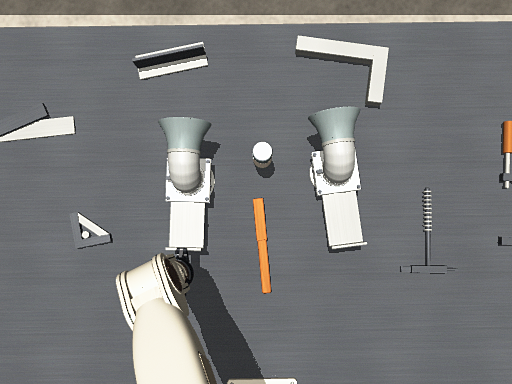

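Side view: the fingertips at (318,262) are outside gate_a's lip at (295,258). Gate_b stands open, with its lip at (347,244) in the top view. I push gate_a in.

{"api": "apply_moves", "payload": {"targets": [-0.02, 0.01, 0.05, 0, 0, 0, 0, -0.02, 0.01, 0.1, 0, 0, 0, 0, -0.02, 0.01, 0.15, 0, 0, 0, 0, -0.02, 0.01, 0.19, 0, 0, 0, 0, -0.02, 0.01, 0.23, 0, 0, 0, 0, -0.02, 0.01, 0.27, 0, 0, 0, 0, -0.02, 0.01, 0.31, 0, 0, 0, 0, -0.02, 0.01, 0.35, 0, 0, 0, 0, -0.02, 0.01, 0.39, 0, 0, 0, 0, -0.02, 0.01, 0.39, 0, 0, 0, 0]}}

```text
clock: 7.28
eef_pos: [0.5063, 0.1997, 0.0854]
tool_rot: [0.011, 0.706, -0.01, 0.708]
ft_force: [0.1, 0.7, 0.2]
grip_width: 0.0
```

{"api": "apply_moves", "payload": {"targets": [0, 0, 0.02, 0, 0, 0, 0, 0, 0, 0.04, 0, 0, 0, 0, 0, 0, 0.05, 0, 0, 0, 0, 0, 0, 0.05, 0, 0, 0, 0]}}

```text
clock: 7.62
eef_pos: [0.5106, 0.1996, 0.0843]
tool_rot: [0.01, 0.711, -0.009, 0.703]
ft_force: [-18.7, -0.0, 14.4]
grip_width: -0.0002
```

```bash
python3 - <<'E'
from h import *; from workcell import bot
delta(bot,[.53,.20,.08],-0.02+np.pi/2,1)
im,d=bot.camera("side"); cv2.imwrite("pics/side5.png",cv2.resize(im[150:300,140:380,::-1],None,fx=3,fy=3))
E
```

```text
t 7.6167 eef [0.5106 0.1996 0.0843] F [-18.7  -0.   14.4] q [ 0.37  0.45 -0.1   1.04  0.    1.97]
units shift [0.016 0.004 0.078] turn [-0.014 -0.025  0.   ]
```

View pics/side5.png

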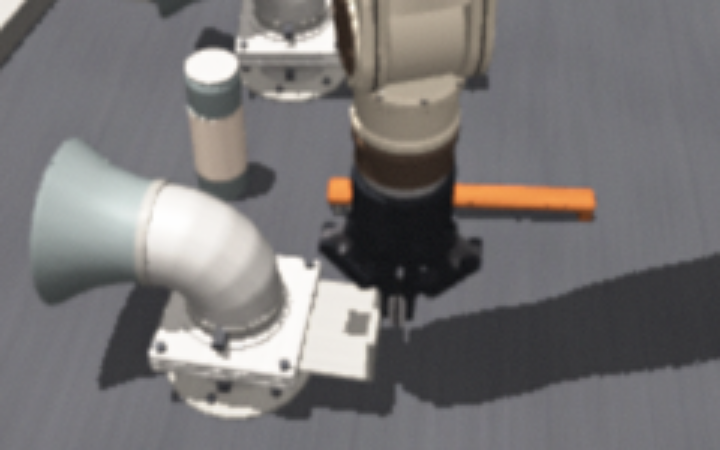

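```bash
python3 - <<'E'
from h import *; from workcell import bot
im,d=bot.camera("side");p=bot.camera_params("side");W=cloud(d,p)
z=np.load('side0.npz');W0=cloud(z['d'],z)
for w in (W0,W):
    S=w[150:300,140:380].reshape(-1,3);S=S[(S[:,1]>.15)&(S[:,1]<.26)]
    K=S[(S[:,2]>.057)&(S[:,2]<.0625)&(S[:,0]<.62)];B=S[(S[:,2]>.067)&(S[:,2]<.0725)&(S[:,0]>.54)]
    L=S[(S[:,2]>.075)&(S[:,2]<.104)&(S[:,1]>.222)&(S[:,0]<.58)]
    print(len(K),np.percentile(K[:,0],[1,99]),'body',len(B),np.percentile(B[:,0],[1,3,97]),'lip',len(L),np.percentile(L[:,0],[2,50,98]) if len(L) else 0)
E
```

```text
1510 [0.46276311 0.59505464] body 651 [0.58447057 0.5858573  0.70219803] lip 21 [0.45760272 0.46078369 0.46319787]
644 [0.53025811 0.61031867] body 651 [0.58416516 0.58581607 0.70192073] lip 28 [0.52429799 0.52712239 0.52990031]
```

Lip inner face is at 0.530 and the body front at 0.5845, so 54.5 mm is free (55 mm when shut). One more small push to confirm the stop.

{"api": "apply_moves", "payload": {"targets": [0, 0, 0.01, 0, 0, 0, 0, 0, 0, 0.02, 0, 0, 0, 0, 0, 0, 0.02, 0, 0, 0, 0]}}

```text
clock: 7.97
eef_pos: [0.5107, 0.1996, 0.0843]
tool_rot: [0.009, 0.715, -0.009, 0.699]
ft_force: [-31.3, 0.1, 23.5]
grip_width: -0.0001
```

Solid stop: the TCP didn't move as the force rose from 19 to 31 N. I back off and lift.

{"api": "apply_moves", "payload": {"targets": [0, 0, -0.05, 0, 0, 0, 0, 0, 0, -0.12, 0, 0, 0, 0, 0, 0, -0.25, 0, 0, 0, 0, 0, 0, -0.25, 0, 0, 0, 0, -0.25, 0, -0.3, 0, 0, 0, 0, -0.5, 0, -0.4, 0, 0, 0, 0, -0.5, 0, -0.4, 0, 0, 0, 0, -0.5, 0, -0.4, 0, 0, 0, 0, -0.5, 0, -0.4, 0, 0, 0, 0]}}

```text
clock: 8.72
eef_pos: [0.4242, 0.2037, 0.2131]
tool_rot: [0.011, 0.704, -0.008, 0.71]
ft_force: [1.2, 0.9, -0.6]
grip_width: -0.0002
```

```bash
python3 - <<'E'
from h import *; from workcell import bot
im,d=bot.camera("top");p=bot.camera_params("top");W=cloud(d,p);cv2.imwrite("pics/top6.png",im[:,:,::-1])
ims,ds=bot.camera("side");Ws=cloud(ds,bot.camera_params("side"));cv2.imwrite("pics/side6.png",ims[:,:,::-1])
for n,(r0,r1,c0,c1,xm) in dict(a=(150,262,150,225,.545),b=(200,262,295,375,.5)).items():
    S=W[r0:r1,c0:c1].reshape(-1,3);L=S[(S[:,2]>.09)&(S[:,2]<.115)&(S[:,0]<xm)]
    c=np.polyfit(L[:,1],L[:,0],1);print(n,len(L),L.mean(0),'x at mid y',np.polyval(c,.2 if n=='a' else -.233))
z=np.load('top0.npz');W0=cloud(z['d'],z)
for n,(r0,r1,c0,c1) in dict(brush=(190,300,245,280),ham=(180,280,395,460),can=(135,180,248,280),mag=(205,255,65,115)).items():
    for w in (W0,W):
        S=w[r0:r1,c0:c1].reshape(-1,3);print(n,S[(S[:,2]>.01)&(S[:,2]<.17)].mean(0).round(4))
o=bot.get_obs();print(o['clock'],o['eef_pos'],o['ft_force'])
E
```

```text
a 81 [0.52693753 0.19544117 0.10633301] x at mid y 0.5270950505188604
b 94 [ 0.46345835 -0.23204434  0.1056319 ] x at mid y 0.463569518948403
brush [ 0.4679 -0.0055  0.0256]
brush [ 0.4679 -0.0055  0.0255]
ham [ 0.4573 -0.4695  0.0176]
ham [ 0.4567 -0.4693  0.0177]
can [ 0.6982 -0.0087  0.1375]
can [ 0.6984 -0.0087  0.1379]
mag [0.5071 0.4854 0.0163]
mag [0.5068 0.4855 0.0162]
8.8167 [0.42251548 0.20258068 0.20899959] [-0.45268357  0.63400171 -0.37000598]
```

View pics/top6.png

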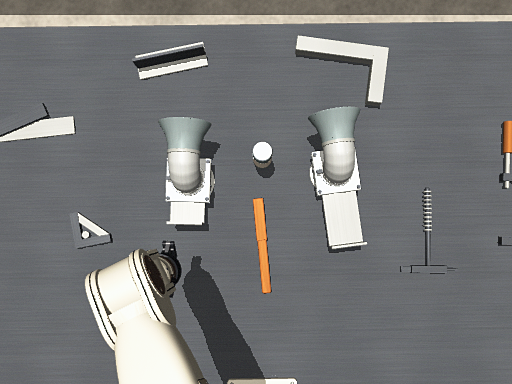

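View pics/side6.png

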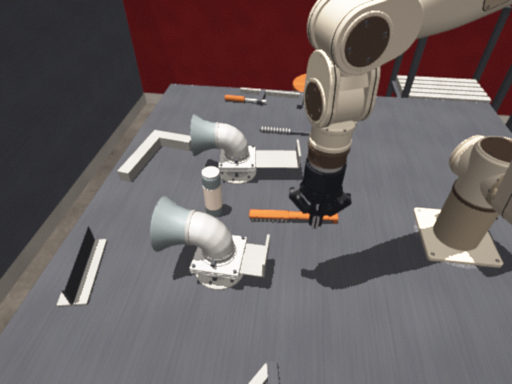

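In the top view gate_a is shut (lip at (187,222)) and gate_b is fully out (lip at (347,244)). The tools and can haven't moved and the arm is clear.

```bash
python3 -c "
from workcell import bot
print(bot.job_done())"
```

```text
the job is handed in; nothing more can be done
None
```

The extraction is switched over and the job was handed in at about 8.8 s; no verdict was reported. I drew gate_b (right-hand branch) out to its stop first, and only then pushed gate_a (left-hand branch) fully shut. Both moves used closed fingertips on one side of the lip.

- **Gate_b:** the fingertips stopped moving while the force rose to 24 N. The lip ended at x = 0.4636, against an expected 0.463 for fully open.
- **Gate_a:** the fingertips stopped moving while the force rose to 31 N. I measured 54.5 mm free between lip and gate body, against 55 mm when shut.
- **Tools and can:** the measured centres of all four moved less than 1 mm.
- **Robot:** it was lifted clear of both gates, with a wrist force of about 1 N.

The gate positions come from camera and depth readings, good to about 2 mm. No check failed or disagreed.

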